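# Pack a lemon in the clip-lid food tub

## Robot

A 7-joint arm with a two-finger parallel gripper is mounted at the origin on the work surface; the furniture and walls round the work are solid. World frame = base frame: x ahead of the robot, y to its left, z up, the work surface at z = 0. Lengths are in m, angles in rad, forces in N, time in s.
With the tool pointing down it reaches from about 0.4 to 0.85 m from the base axis. Payload 10.4 kg.
Tool frame: the origin (TCP) lies on the centre line of the jaws, within the pads' length; the fingertips stand 11 mm ahead of it and the grasp point (between the pads) lies 8 mm behind it; z points along the fingers, y is the line along which they close (so a half turn about z gives the same grasp; the last joint's range is limited). The gripper opens to 87 mm and grips with 3 to 60 N. Pads are 19 mm wide; open, the fingers measure 117 mm over their backs; the gripper's body (75 mm by 190 mm) begins 51 mm behind the grasp point.
Start: joints at [1.195, 0.332, -0.065, 1.46, 0.022, 1.35, -0.088], TCP at [0.216, -0.587, 0.234] pointing down, gripper open.
Joint ranges: [-2.6, 2.6], [-0.5, 2.12], [-1.47, 1.34], [0.16, 2.42], [-1.27, 4.41], [0.06, 2.06], [-2.6, 2.6]. Speed limits (rad/s): [2.22, 2.22, 2.79, 2.79, 3.14, 3.14, 3.14].

## Interface

Orientations are given as a unit quaternion [x, y, z, w].
In Python, from bench import r gives the robot as it stands.
- The arm moves only by the shell command python3 -m pendant 'ROWS' [OPENING] [FORCE]. ROWS is JSON, a list of rows, each a list of 4 numbers: the shift along the tool's x, y, z in m, then the turn about the tool's z in rad. A call has 1 to 8 rows; each row shifts and turns the commanded pose from where the row before left it, along the tool's axes as they then stand; what a row does not reach is not made up. A row lasts 1/12 s, in which the tool goes at most 41.7 mm and 7.16 degrees, less where a joint would pass 70% of its speed; a pose out of reach is approached as far as the arm can. A call with a gripper value outside its range is refused whole. OPENING is the opening, from 0 (shut) to 1 (fully open), set as the call begins (- or left out, the last holds). The fingers move at their own pace and stop on an object; FORCE is the grip in N (left out, the last holds). Time passes only in rows, so rows that do not move let the fingers close. It gives the time, the measured TCP pose, the force, the opening and the grip force at its end, in the units of the state.
- r.read_state(): the state, without advancing time (a new reading comes with each control period).
- r.camera(name): name is "scene" or "top" or "wrist"; returns a dict with "img" (384x512x3 uint8, red, green, blue), "camera_matrix" (3x3 intrinsics, pixels), "xyz" and "attitude" of the camera in the world. Camera axes: x right, y down, z forward; pixel columns grow to the right and rows downward; lengths in m; the calibration is good to about 2 mm. A picture is of the moment at which its call begins. There is no depth.
- r.close_job(): hands the job in; it is judged then, once.
Trained networks look in the newest picture that a camera, given by its name, has taken for a name from the list of things; names that differ only in an ending like _2 or _b are one class to them, and where a whole thing is asked for, a point or a joint stands for the part that bears it (a point fixed in the world has none). Each returns a list of dicts, best first, with "score" (0 to 1); they miss things now and then, are a little off and sometimes report something else, mostly with a low value. They report only what shows in the picture. A call takes as long as a camera call. They do not tell look-alikes from the thing itself.
- r.outline_of(thing, camera): "mask" (384x512 bool, what is visible of it) and "bbox" ([centre column, centre row, width, height] in pixels, round what is visible of it).
The state is a dict: "time": time; "joint_positions": joint angles; "joint_vel": joint speeds; "joint_torque": joint torques, N m; "ee_pos": TCP position; "eef_rot": TCP orientation; "ft_force": force on the tool from outside, world axes, zero at the start; "torque": the same for the moment, N m; "width": finger opening in m; "grip_force": force on a finger pad.
Only numpy, scipy, OpenCV 4.12 (cv2) and the standard library are available. Lean on these libraries where they do the work, as an engineer would, in place of code of your own. Each camera call takes 0.05 s, during which the arm holds its last target. There are 200 camera calls.

## Task

Put the lemon from the worktop into the open clear food tub. Then take the teal lid off the wire stand, lay it squarely on the tub and press it down until both locking flaps have snapped under the rim and it sits flush all round. Leave the closed tub standing on the worktop, and leave the tin and the spice jar where they are.

Things in the scene. Friction and masses are not known exactly. Their poses are not given: they have to be found in the camera images.
- lemon_mid (a point): Centre of the loose yellow lemon on the worktop, 71 long x 53 wide x 51 mm high; x runs along its length; 26 mm above the worktop at the start. 0.07 to 0.11 kg.
- tub_rim (a point): Centre of the mouth of the loose clear food tub, in the plane of its rim, 76 mm above its underside. z up, x along its length. The mouth opens 136 x 96 mm (inside the walls; 130 x 90 at the floor), inner floor 71 mm below the rim; outside 152 x 112 mm over the round bead round the rim. Empty at the start, about 0.42 kg.
- lid_grip (a point): Centre of the strap handle's bar on the loose teal lid. x along the bar and the lid's length, y across, z out of the lid's top. Bar 84 long (x), 14 thick (y), 18 mm high, its top 30 mm over the lid's top face, which is 21 mm below this point. At the start the lid lies top up on the stand, x running up the 32 degree slope, so z leans 32 degrees from vertical, to the stand's front.
- lid_face (a point): Same axes: centre of the lid's underside that rests on the tub's rim, 25 mm below the bar's centre. Lid 152 x 113 mm (133 over the flaps), 0.13 kg, the same turned half round. Its tapered pale plug, 13 mm deep, guides it into the mouth (some 7 mm play at its tip, 1.2 mm at the end). Home when this point meets the tub_rim point; until the flaps snap it stays some 10 mm higher.
- clip_left_top (a point): Point on the lid's raised border beside the flap on its +y side, 50 mm from the lid's middle and 6 mm above the face that rests on the rim: a good place to press that side down. Pressing takes about 5 N a side.
- clip_right_top (a point): The same point on the lid's -y side.
- clip_left (a joint): Sprung locking flap, 62 mm long, hinged on the lid's +y edge and reaching 20 mm below the face that rests on the rim: 0 rad when free, up to about 0.25 while its bead rides over the tub's rim, about 0.05 when snapped under it.
- clip_right (a joint): The same flap on the lid's -y edge.
- stand_mid (a point): Wire draining stand, fixed: this point lies midway up its two sloping wires (60 mm apart, 6 mm thick), under the lid. x points to the stand's high back, roughly to the robot's right; its low front faces the robot's left; z up. 133 mm from front to back, 96 mm high at the back. Two upturned wire ends at the front stop the lid, which lifts off square to the slope.
- tin_mid (a point): Bystander: food tin, 58 mm wide, 72 mm tall; its centre.
- jar_mid (a point): Bystander: spice jar with a red cap, 45 mm wide, 106 mm tall; its centre.
Mind the look-alikes: they are no part of the job. What is shaped like the part that bears lid_grip but orange is not meant.

How it is judged:
On the way, in this order (a step that is already met when the one before it is completed fails the run):
1. the lemon lies in the tub (x of lemon_mid in the frame of tub_rim between -0.055 and 0.055 m and y of lemon_mid in the frame of tub_rim between -0.038 and 0.038 m and z of lemon_mid in the frame of tub_rim between -0.075 and -0.03 m), for 0.3 s.
2. the lid is snapped on: both sides home, flaps under the rim (z of clip_left_top in the frame of tub_rim between 0.002 and 0.0085 m and z of clip_right_top in the frame of tub_rim between 0.002 and 0.0085 m and horizontal distance between lid_grip and tub_rim below 0.006 m and angle between the x axis of lid_grip and the x axis of tub_rim, either way round below 0.06 rad and angle between the z axis of lid_grip and the z axis of tub_rim, either way round below 0.035 rad and value of joint each of clip_left, clip_right below 0.2 rad), for 0.3 s.
At the end, for the whole second after the job is handed in: The lemon is inside the tub; the lid sits within 2.5 mm of flush on both sides, within 6 mm of centre and square to the tub, both flaps sprung back under the rim; the tub stands upright on the worktop (all of step 1 and all of step 2 and angle between tub_rim's own z axis and vertical below 0.05 rad and height (world z) of tub_rim between 0.07 and 0.08 m); the robot touches nothing.
It fails at once if the tin or the spice jar is moved by more than 30 mm (distance of any of tin_mid, jar_mid from where it was at the start of the episode above 0.03 m).
It also fails if it takes over 64 s, if anything falls off the work surface, if the arm or the gripper's body presses on something with over 40 N, if the wrist force passes 120 N, or if a joint passes its speed limit or range.

## Working session

There is one attempt and no reset: what is moved stays moved. The work goes in short steps, Python scripts to look and compute and a shell command to move; the robot and the scene stay as the last step left them, time stands still between calls to the robot, and variables do not carry over. Pictures are saved under pics/ and viewed, at most 10 in all, crops included, and the job is handed in when it is done.

```bash
ls; mkdir -p pics
cat > h.py <<'E'
import numpy as np, cv2
from scipy.spatial.transform import Rotation as R
from bench import r
def cam(n):
    c=r.camera(n); return c
def Rc(c):
    a=np.array(c["attitude"],float)
    return a if a.shape==(3,3) else R.from_quat(a).as_matrix()
def ray(c,uv):
    K=np.array(c["camera_matrix"]); d=Rc(c)@np.linalg.inv(K)@np.array([uv[0],uv[1],1.0]); return np.array(c["xyz"],float),d/np.linalg.norm(d)
def at_z(c,uv,z):
    o,d=ray(c,uv); return o+d*(z-o[2])/d[2]
def proj(c,p):
    q=Rc(c).T@(np.array(p)-np.array(c["xyz"])); q=np.array(c["camera_matrix"])@q; return q[:2]/q[2]
def tri(rays):
    A=np.zeros((3,3));b=np.zeros(3)
    for o,d in rays:
        M=np.eye(3)-np.outer(d,d);A+=M;b+=M@o
    return np.linalg.solve(A,b)
def save(im,n): cv2.imwrite("pics/"+n+".png",cv2.cvtColor(im,cv2.COLOR_RGB2BGR))
E
python3 - <<'E'
from h import *
np.set_printoptions(precision=3,suppress=True)
s=r.read_state(); print(s["time"],s["ee_pos"],s["eef_rot"],s["width"])
ims=[]
for n in ["scene","top"]:
    c=cam(n); ims.append(c["img"]); print(n,c["xyz"],c["attitude"],c["camera_matrix"])
    for t in ["lemon_mid","tub_rim","lid_grip","stand_mid","tin_mid","jar_mid"]:
        try:
            for o in r.outline_of(t,n)[:3]: print(t,round(o["score"],2),np.round(o["bbox"],1), at_z(c,o["bbox"][:2],0.03))
        except Exception as e: print(t,e)
    save(c["img"],n+"0")
E
```

```text
pics
0.0 [ 0.216 -0.586  0.233] [ 0.984  0.175 -0.    -0.001] 0.08730739343601196
scene [-0.473 -0.851  0.8  ] [ 0.779 -0.351  0.219 -0.47 ] [[428.005   0.    261.776]
 [  0.    428.005 191.649]
 [  0.      0.      1.   ]]
lemon_mid 0.67 [335.4 233.1  10.4  13.2] [ 0.589 -0.259  0.03 ]
tub_rim 0.6 [219.8 186.2  45.1  33.5] [0.571 0.27  0.03 ]
lid_grip 0.78 [278.7 202.4  37.6  22.1] [0.626 0.012 0.03 ]
lid_grip 0.61 [244.7 238.4  54.   28.2] [ 0.366 -0.058  0.03 ]
stand_mid 0.48 [284.6 215.1  26.9  14.6] [ 0.568 -0.062  0.03 ]
tin_mid 0.61 [183.8 180.   14.3  20.4] [0.512 0.419 0.03 ]
top [ 0.279 -0.005  1.326] [-0.677  0.728 -0.075  0.073] [[395.646   0.    256.474]
 [  0.    395.646 183.766]
 [  0.      0.      1.   ]]
lemon_mid 0.8 [327.8 166.8  16.8  19.1] [ 0.597 -0.263  0.03 ]
tub_rim 0.97 [172.6 185.2  39.4  47.2] [0.572 0.262 0.03 ]
lid_grip 0.96 [254.9 174.4  42.8  40.5] [ 0.589 -0.016  0.03 ]
lid_grip 0.8 [270.5 234.7  53.7  44.4] [ 0.384 -0.052  0.03 ]
tin_mid 0.68 [125.  210.6  23.6  16.5] [0.497 0.421 0.03 ]
jar_mid 0.74 [372.  158.7  24.8  22.5] [ 0.615 -0.416  0.03 ]
```

Run:
```python
import cv2,numpy as np
a=cv2.imread("pics/top0.png")[120:270,90:410]; b=cv2.imread("pics/scene0.png")[140:290,140:400]
a=cv2.resize(a,None,fx=2.5,fy=2,interpolation=2)if 0 else cv2.resize(a,(640,300),interpolation=cv2.INTER_CUBIC)
b=cv2.resize(b,(520,300),interpolation=cv2.INTER_CUBIC); b=cv2.copyMakeBorder(b,0,0,0,120,0)
cv2.imwrite("pics/both0.png",np.vstack([a,b]))
```

```text
(no output)
```

View pics/both0.png

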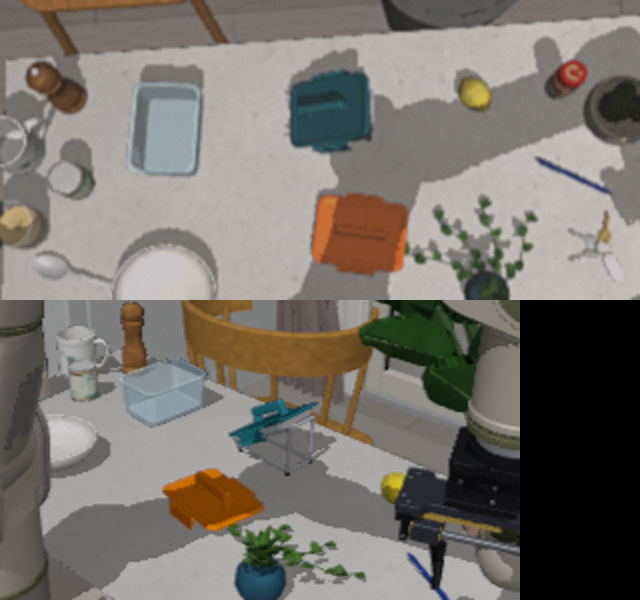

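Top view: the tub is at (172,185), the teal lid on its stand at (255,174) and the lemon at (328,167). The jar (373,159) and tin (125,210) are bystanders. There are two lids: teal on the wire stand at (255,174) and orange on the worktop at (270,235). The teal one fits the description by its colour and the stand. The crop above already shows both enlarged, so that is confirmed.

```bash
cat >> h.py <<'E'
np.set_printoptions(precision=3,suppress=True)
def rect(c,m,z):
    m=m.astype(np.uint8); cs,_=cv2.findContours(m,0,cv2.CHAIN_APPROX_NONE); k=max(cs,key=len)[:,0,:]
    P=np.array([at_z(c,p,z)[:2] for p in k]); (cx,cy),(w,h),a=cv2.minAreaRect((P*1000).astype(np.float32))
    if w<h: w,h,a=h,w,a+90
    return cx/1000,cy/1000,w,h,(np.radians(a)+np.pi/2)%np.pi-np.pi/2
def best(t,n,k=0):
    o=r.outline_of(t,n); return o[k] if len(o)>k else None
def goto(p,xyaw=None):
    "delta to TCP target p(world), tool x yaw (mod pi), in tool axes"
    s=r.read_state(); M=R.from_quat(s["eef_rot"]).as_matrix(); d=M.T@(np.array(p)-s["ee_pos"]); y=np.arctan2(M[1,0],M[0,0])
    t=0 if xyaw is None else -((xyaw-y+np.pi/2)%np.pi-np.pi/2)
    print("tool yaw",y,"shift",d,"turn",t, "j7",s["joint_positions"][6]); return d,t
E
python3 - <<'E'
from h import *
c=cam("top"); cs=None
for t,z in [("lemon_mid",.026),("tub_rim",.076),("lid_grip",.085)]:
    print(t,rect(c,best(t,"top")["mask"],z))
cs=cam("scene")
for t in ["lemon_mid","lid_grip"]:
    a=best(t,"top")["bbox"];b=best(t,"scene")["bbox"]; print(t,tri([ray(c,a[:2]),ray(cs,b[:2])]))
goto([.595,-.263,.2])
E
```

```text
Traceback (most recent call last):
TypeError: 'NoneType' object is not subscriptable
```

```bash
cat >> h.py <<'E'
def look(t,n,k=0,tries=5):
    for _ in range(tries):
        c=cam(n); o=best(t,n,k)
        if o is not None and o["score"]>.3: return c,o
    return c,None
E
python3 - <<'E'
from h import *
for t,z in [("lemon_mid",.026),("tub_rim",.076),("lid_grip",.085)]:
    c,o=look(t,"top"); print(t,rect(c,o["mask"],z))
    cs,b=look(t,"scene")
    if b: print(tri([ray(c,o["bbox"][:2]),ray(cs,b["bbox"][:2])]),b["score"])
goto([.595,-.263,.2],0)
w=cam("wrist");print(w["xyz"],Rc(w))
E
```

```text
lemon_mid (0.599693115234375, -0.2615020141601562, 59.499412536621094, 54.2155876159668, np.float64(-0.10445623532979642))
[ 0.596 -0.259  0.028] 0.47
tub_rim (0.5665260620117187, 0.25326731872558594, 153.57882690429688, 117.59623718261719, np.float64(-0.09889329128678437))
[0.572 0.268 0.023] 0.83
lid_grip (0.572927978515625, -0.013706008911132812, 135.52731323242188, 131.83526611328125, np.float64(-0.05958143832974372))
[ 0.582 -0.015  0.06 ] 0.77
tool yaw 0.3527821633517637 shift [ 0.467 -0.173  0.034] turn 0.3527821633517636 j7 -0.08851170543510001
[ 0.278 -0.563  0.384] [[ 0.346 -0.91  -0.229]
 [-0.938 -0.335 -0.084]
 [-0.001  0.244 -0.97 ]]
```

```bash
python3 -m pendant '[[0.038,-0.014,0,0],[0.038,-0.014,0,0],[0.038,-0.014,0,0],[0.038,-0.014,0,0],[0.038,-0.014,0,0],[0.038,-0.014,0,0],[0.038,-0.014,0,0],[0.038,-0.014,0,0]]' 1 20
python3 -m pendant '[[0.037,-0.014,0,0],[0.037,-0.014,0,0],[0.037,-0.014,0,0],[0.032,-0.013,0,0],[0,0,0,0],[0,0,0,0]]'
python3 - <<'E'
from h import *
s=r.read_state();print(s["ee_pos"],s["joint_positions"])
c,o=look("lemon_mid","wrist"); save(c["img"],"w1"); print(o["bbox"] if o else 0, o["score"], rect(c,o["mask"],.026), at_z(c,o["bbox"][:2],.026))
E
```

```text
time: 2.32
ee_pos: [0.4638, -0.3749, 0.2339]
eef_rot: [0.984, 0.175, 0.0, 0.0]
ft_force: [0.7, -0.6, 0.8]
width: 0.0868
grip_force: 0.0
time: 2.82
ee_pos: [0.5793, -0.2727, 0.2332]
eef_rot: [0.984, 0.178, 0.0, -0.001]
ft_force: [-1.3, -0.5, -0.0]
width: 0.0867
grip_force: 0.0
[ 0.579 -0.273  0.233] [ 0.606  0.385 -0.316  1.404  0.118  1.372 -0.925]
[254.0, 158.7, 40.0, 47.6] 0.78 (0.60051318359375, -0.2613621826171875, 57.84332275390625, 55.64756393432617, np.float64(1.2365966410750167)) [ 0.601 -0.261  0.026]
```

View pics/w1.png

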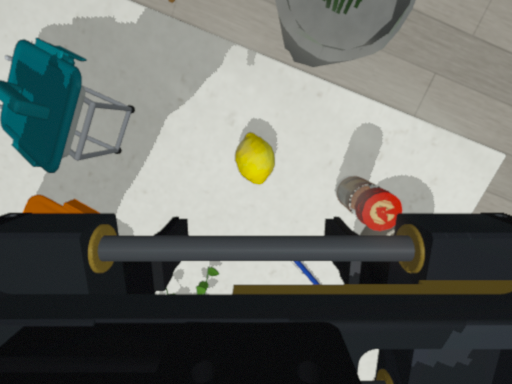

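Run:
```python
from h import *
c,o=look("lemon_mid","wrist"); v,u=np.nonzero(o["mask"]); P=np.array([at_z(c,p,.026)[:2] for p in zip(u,v)]); w,V=np.linalg.eigh(np.cov(P.T)); print(P.mean(0),np.sqrt(w)*4000,V[:,1],np.arctan2(*V[::-1,1]))
y=np.arctan2(*V[::-1,1]); goto([.600,-.261,.020],y)
```

```text
[ 0.601 -0.261] [52.382 65.835] [-0.83  -0.557] -2.550639831719024
tool yaw 0.3503863784546617 shift [ 0.027 -0.007  0.214] turn -0.24056644341610722 j7 -0.924579427350563
```

```bash
python3 -m pendant '[[0.027,-0.007,0,0],[0,0,0.02,-0.12],[0,0,0.03,-0.12],[0,0,0.035,0],[0,0,0.035,0],[0,0,0.035,0],[0,0,0.03,0],[0,0,0.028,0]]' 1 20
python3 -m pendant '[[0,0,0,0],[0,0,0,0],[0,0,0,0],[0,0,0,0]]' 0 20
python3 -m pendant '[[0,0,0,0],[0,0,0,0],[0,0,-0.03,0],[0,0,-0.04,0],[0,0,-0.04,0],[0,0,-0.04,0],[0,0,-0.04,0],[0,0,0,0]]'
python3 - <<'E'
from h import *
s=r.read_state();print(s["width"],s["grip_force"],s["ee_pos"])
goto([.5665,.255,.2],np.pi/2-.099)
goto([.5665,.255,.2],-np.pi/2-.099)
print(s["joint_positions"])
E
```

```text
time: 3.68
ee_pos: [0.5992, -0.2609, 0.0187]
eef_rot: [0.957, 0.291, -0.001, 0.0]
ft_force: [-0.4, 0.1, 0.1]
width: 0.087
grip_force: 0.0
time: 4.02
ee_pos: [0.602, -0.2604, 0.0233]
eef_rot: [0.956, 0.292, 0.001, 0.001]
ft_force: [0.5, -0.3, 0.0]
width: 0.0681
grip_force: 0.0
time: 4.68
ee_pos: [0.604, -0.2603, 0.2209]
eef_rot: [0.956, 0.292, 0.005, 0.004]
ft_force: [1.0, 0.2, 0.1]
width: 0.0505
grip_force: 20.0
0.0505488493511289 19.999832369503565 [ 0.604 -0.26   0.221]
tool yaw 0.5927347844372562 shift [ 0.257 -0.449  0.018] turn -0.8790615423576402 j7 -0.7395556002711019
tool yaw 0.5927347844372562 shift [ 0.257 -0.449  0.018] turn -0.8790615423576402 j7 -0.7395556002711019
[ 0.6    0.425 -0.359  1.382  0.151  1.348 -0.74 ]
```

```bash
python3 -m pendant '[[0.0184,-0.032,0,0],[0.0184,-0.032,0,0],[0.0184,-0.032,0,0],[0.0184,-0.032,0,0],[0.0184,-0.032,0,0],[0.0184,-0.032,0,0],[0.0184,-0.032,0,0],[0.0184,-0.032,0,0]]'
python3 -m pendant '[[0.0184,-0.032,0,0],[0.0184,-0.032,0,0],[0.0184,-0.032,0,0],[0.0184,-0.032,0,0],[0.0184,-0.032,0,0],[0.0184,-0.032,0,0],[0,0,0,0],[0,0,0,0]]'
python3 -m pendant '[[0,0,0,-0.11],[0,0,0,-0.11],[0,0,0,-0.11],[0,0,0,-0.11],[0,0,0,-0.11],[0,0,0,-0.11],[0,0,0,-0.11],[0,0,0,-0.11]]'
python3 - <<'E'
from h import *
s=r.read_state();print(s["width"],s["grip_force"],s["ee_pos"],s["joint_positions"])
c,o=look("tub_rim","wrist"); save(c["img"],"w2")
if o: print(o["bbox"],o["score"],rect(c,o["mask"],.076))
c,o=look("tub_rim","top"); print(rect(c,o["mask"],.076))
goto([.567,.254,.2],np.pi/2-.099)
E
```

```text
time: 5.35
ee_pos: [0.5793, 0.0368, 0.2111]
eef_rot: [0.956, 0.292, 0.0, 0.0]
ft_force: [0.3, -0.1, -0.7]
width: 0.05
grip_force: 20.0
time: 6.02
ee_pos: [0.5628, 0.2592, 0.2107]
eef_rot: [0.956, 0.294, 0.0, -0.001]
ft_force: [2.1, -0.6, -0.6]
width: 0.0502
grip_force: 20.0
time: 6.68
ee_pos: [0.5646, 0.2544, 0.2107]
eef_rot: [0.74, 0.673, -0.0, 0.001]
ft_force: [0.2, -0.6, -0.7]
width: 0.0504
grip_force: 20.0
0.050372644307146115 19.996212070109323 [0.565 0.254 0.211] [ 0.066  0.429 -0.744  1.478  0.294  1.349 -0.793]
[260.8, 181.6, 147.0, 96.6] 0.69 (0.5695504150390625, 0.2614220886230469, 151.21070861816406, 104.47684478759766, np.float64(-0.12335828748274302))
(0.62368701171875, 0.20515388488769531, 47.83251953125, 18.42703628540039, np.float64(0.717432894219054))
tool yaw 1.4690293576388676 shift [-0.001  0.003  0.011] turn -0.002766969156029031 j7 -0.8012674330884357
```

View pics/w2.png

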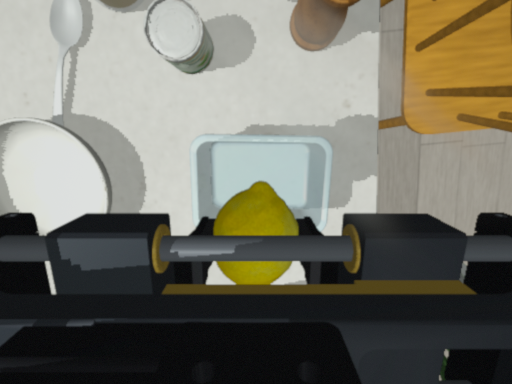

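The lemon hangs over the tub. The rim's far edge runs from (190,134) to (331,134), and its sides are at columns 190 and 331.

Run:
```python
from h import *
c=cam("wrist"); 
a=at_z(c,(191,175),.073);b=at_z(c,(331,175),.073);f=at_z(c,(261,134),.074); print(a,b,(a+b)/2,f, "width",np.linalg.norm(a-b))
l=at_z(c,(205,134.5),.074); rr=at_z(c,(318,134.5),.074); print(np.arctan2((rr-l)[1],(rr-l)[0]))
y=-.099; print("centre", f[:2]+.056*np.array([np.sin(y),-np.cos(y)]))
```

```text
[0.496 0.278 0.073] [0.646 0.263 0.073] [0.571 0.271 0.073] [0.575 0.314 0.074] width 0.15137717101780251
-0.10166599794834592
centre [0.57  0.258]
```

```bash
python3 -m pendant '[[0.003,0.004,0.02,0],[0,0,0.035,0],[0,0,0.035,0],[0,0,0.035,0],[0,0,0.03,0],[0,0,0.02,0],[0,0,0,0],[0,0,0,0]]'
python3 -m pendant '[[0,0,0,0],[0,0,0,0],[0,0,0,0]]' 0.8 20
python3 -m pendant '[[0,0,-0.02,0],[0,0,-0.04,0],[0,0,-0.04,0],[0,0,-0.04,0],[0,0,-0.03,0],[-0.01,0,0,0],[-0.01,0,0,0],[0,0,0,0]]'
python3 - <<'E'
from h import *
c,o=look("lemon_mid","wrist"); 
if o: print(o["bbox"],o["score"],at_z(c,o["bbox"][:2],.031))
save(c["img"],"w3")
goto([.578,-.015,.24],np.pi/2)
E
```

```text
time: 7.7
ee_pos: [0.5679, 0.2585, 0.035]
eef_rot: [0.741, 0.671, -0.001, -0.0]
ft_force: [-0.8, 1.1, 0.2]
width: 0.0496
grip_force: 20.0
time: 7.95
ee_pos: [0.5689, 0.2589, 0.0368]
eef_rot: [0.741, 0.671, 0.001, 0.0]
ft_force: [0.1, -0.1, -1.0]
width: 0.0624
grip_force: 0.0
time: 8.62
ee_pos: [0.5667, 0.2359, 0.2052]
eef_rot: [0.742, 0.671, -0.001, 0.001]
ft_force: [0.2, -1.2, -0.9]
width: 0.0699
grip_force: 0.0
[254.2, 160.6, 50.2, 55.7] 0.74 [0.567 0.262 0.031]
tool yaw 1.471399360539006 shift [-0.25   0.037 -0.035] turn -0.09939696625589045 j7 -0.770610493565626
```

```bash
python3 -m pendant '[[-0.038,0.0045,-0.005,0],[-0.038,0.0045,-0.005,0],[-0.038,0.0045,-0.005,0],[-0.038,0.0045,-0.005,0],[-0.038,0.0045,-0.005,0],[-0.038,0.0045,-0.005,0],[-0.038,0.0045,-0.005,0],[-0.038,0.0045,-0.005,0]]' 1 20
python3 -m pendant '[[-0.02,0,0,0],[0,0,0,0],[0,0,0,0]]'
python3 - <<'E'
from h import *
c,o=look("lid_grip","wrist"); save(c["img"],"w4"); cv2.imwrite("pics/w4b.png",cv2.resize(cv2.cvtColor(c["img"],cv2.COLOR_RGB2BGR)[0:256,80:432],(792,576),interpolation=cv2.INTER_CUBIC))
print(r.read_state()["ee_pos"],c["xyz"])
for t in ["lid_grip","lid_face","clip_left","clip_left_top","stand_mid"]:
    for o in r.outline_of(t,"wrist")[:3]: print(t,round(o["score"],2),np.round(o["bbox"],1))
E
```

```text
time: 9.38
ee_pos: [0.5718, -0.0688, 0.2448]
eef_rot: [0.741, 0.672, -0.0, -0.001]
ft_force: [0.8, -0.2, -0.3]
width: 0.0871
grip_force: 0.0
time: 9.63
ee_pos: [0.57, -0.0881, 0.2443]
eef_rot: [0.742, 0.671, -0.0, -0.001]
ft_force: [0.4, 1.3, -0.3]
width: 0.0875
grip_force: 0.0
[ 0.57  -0.085  0.245] [ 0.577 -0.022  0.395]
lid_grip 0.75 [119.8 158.8 103.3 119.5]
lid_grip 0.57 [256.5 121.1 116.2 118.8]
lid_face 0.69 [259.5 119.4 112.  118.2]
lid_face 0.65 [121.1 157.6 102.  115.1]
clip_left 0.91 [309.8 119.   12.8  54.6]
clip_left 0.73 [ 73.5 157.5   6.5  43.4]
clip_left_top 0.89 [257.9 119.1 110.7 119.1]
clip_left_top 0.87 [120.7 158.4  97.6 117.8]
stand_mid 0.64 [257.6 119.6  61.1 128.8]
```

View pics/w4b.png

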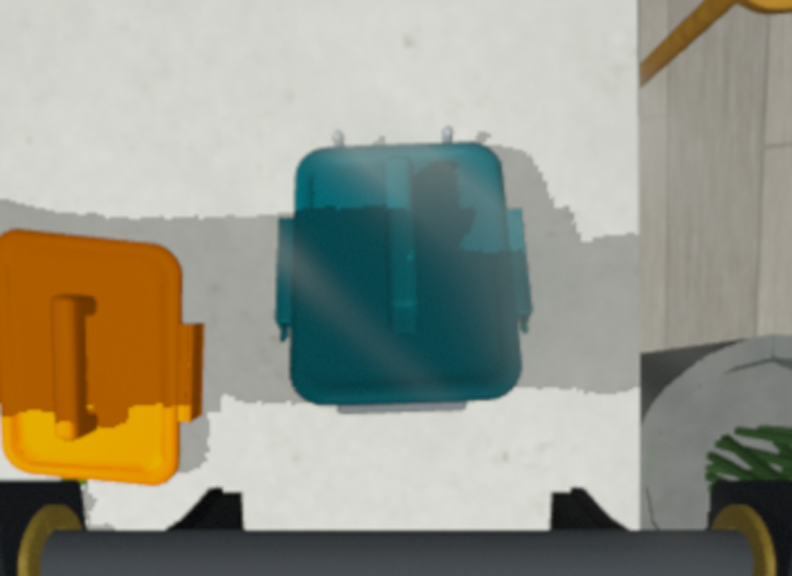

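```bash
cat > fit.py <<'E'
from h import *
from scipy.optimize import least_squares
def fit(c,L,px,tilt=None,x0=(.578,-.015,.07,-np.pi/2,.56)):
    L=np.array(L)/1000; px=np.array(px)
    def pose(q):
        t=q[4] if tilt is None else tilt
        return R.from_euler("ZY",[q[3],-t]).as_matrix(),q[:3]
    f=lambda q:(np.array([proj(c,pose(q)[0]@l+q[:3]) for l in L])-px).ravel()
    s=least_squares(f,x0); M,p=pose(s.x); return s.x,M,f(s.x).reshape(-1,2)
E
python3 - <<'E'
from fit import *
c=cam("wrist")
L=[(-76,0,5),(76,0,5),(60,56.5,5),(60,-56.5,5),(-60,56.5,5),(-60,-56.5,5),(-42,0,34),(42,0,34)]
P=[(398,143),(405,403),(521,372),(291,376),(502,168),(296,168),(399,158),(404,332)]
P=[(x/2.25+80,y/2.25) for x,y in P]
for t in (None,np.radians(32)):
    q,M,e=fit(c,L,P,t); print(q,np.degrees(q[4]),"grip",q[:3]+M@[0,0,.025]); print(e.ravel())
g=q[:3]+M@[0,0,.025]
goto(g,q[3])
E
```

```text
[ 0.58  -0.014  0.059 -1.645  0.446] 25.558501773555044 grip [ 0.581 -0.003  0.081]
[ 0.387 -0.931  0.068  2.105 -2.356  1.225  1.067  1.605  0.329 -1.667
  0.185  0.515  0.458  1.782 -0.073 -4.468]
[ 0.58  -0.015  0.071 -1.646  0.56 ] 32.0856365273261 grip [ 0.581 -0.001  0.092]
[ 0.437  2.132  0.086  2.063  0.657  0.849 -1.928  1.244  1.014  0.577
 -0.435  2.673  0.429  0.376 -0.129 -8.604]
tool yaw 1.4740547490314138 shift [0.086 0.002 0.154] turn -0.021475166749322927 j7 -0.14752198769933758
```

Run:
```python
from fit import *
c=cam("wrist")
L=[(-76,0,5),(76,0,5),(60,56.5,5),(60,-56.5,5),(-60,56.5,5),(-60,-56.5,5),(-42,0,34),(42,0,34),(42,0,4)]
P=[(398,143),(405,403),(521,372),(291,376),(502,168),(296,168),(399,158),(404,305),(404,332)]
P=[(x/2.25+80,y/2.25) for x,y in P]
for t in (None,np.radians(32)):
    q,M,e=fit(c,L,P,t); print(q,np.degrees(q[4]),"grip",q[:3]+M@[0,0,.025]); print(e.ravel())
g=q[:3]+M@[0,0,.025]
goto(g-[0,0,.003],q[3])
```

```text
[ 0.581 -0.013  0.065 -1.646  0.547] 31.357931165244448 grip [0.582 0.    0.087]
[ 0.44   0.558  0.112 -0.712 -0.252 -1.7   -0.971 -1.287  0.462 -1.048
  0.129  1.074  0.443 -0.962 -0.101  1.382 -0.139  2.714]
[ 0.581 -0.013  0.067 -1.646  0.56 ] 32.0856365273261 grip [0.582 0.001 0.088]
[ 0.445  0.882  0.114 -0.722  0.082 -1.74  -1.305 -1.326  0.553 -0.806
  0.045  1.307  0.441 -1.084 -0.107  0.959 -0.14   2.676]
tool yaw 1.473780920934631 shift [0.088 0.003 0.161] turn -0.021698914705662986 j7 -0.1474967437009411
```

```bash
python3 -m pendant '[[0.03,0.003,0,-0.021],[0.03,0,0,0],[0.028,0,0.02,0],[0,0,0.035,0],[0,0,0.035,0],[0,0,0.03,0],[0,0,0.02,0],[0,0,0,0]]' 0.6 20
python3 -m pendant '[[0,0,0.01,0],[0,0,0.004,0],[0,0,0,0],[0,0,0,0]]'
python3 - <<'E'
from h import *
s=r.read_state();print(s["ee_pos"],s["ft_force"],s["width"]); goto([.582,.0,.087],1.495)
c=cam("scene");save(cv2.resize(c["img"][150:270,190:350],(800,600),interpolation=cv2.INTER_CUBIC),"s1")
E
```

```text
time: 10.75
ee_pos: [0.5782, 0.0, 0.1012]
eef_rot: [0.734, 0.68, -0.002, -0.002]
ft_force: [-1.2, -0.3, -0.2]
width: 0.0528
grip_force: 0.0
time: 11.08
ee_pos: [0.5814, 0.0001, 0.0925]
eef_rot: [0.734, 0.679, 0.0, 0.001]
ft_force: [-0.8, 0.7, 0.4]
width: 0.0523
grip_force: 0.0
[0.581 0.    0.093] [-0.794  0.741  0.413] 0.05225382687355383
tool yaw 1.4936285288449422 shift [-0.     0.001  0.006] turn -0.0013714711550578684 j7 -0.36389211570537355
```

View pics/s1.png

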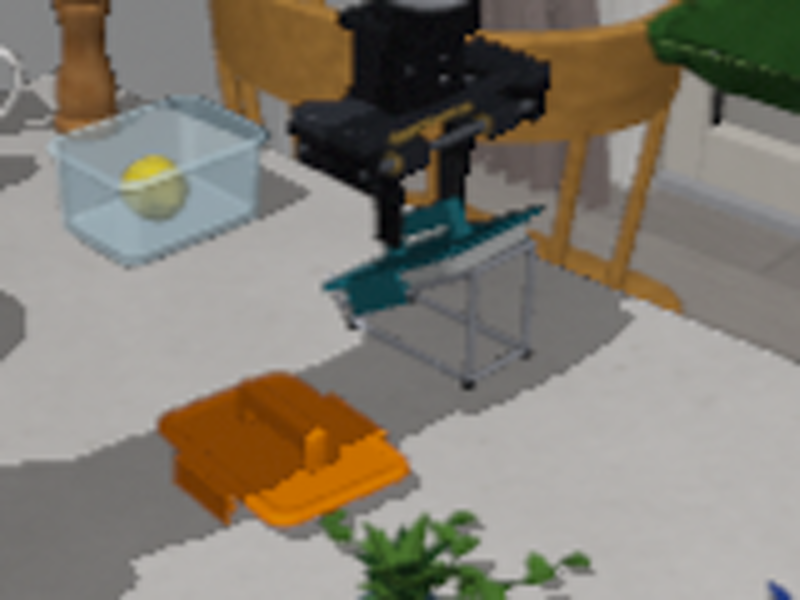

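The lemon is in the tub, around (155,187) in the crop. The fingers straddle the teal bar at about (430,215), so I go a bit lower and close.

```bash
python3 -m pendant '[[0,0.001,0.005,0],[0,0,0,0],[0,0,0,0]]'
python3 -m pendant '[[0,0,0,0],[0,0,0,0],[0,0,0,0],[0,0,0,0],[0,0,0,0],[0,0,0,0]]' 0 20
python3 -m pendant '[[0.0106,0,-0.017,0],[0.0106,0,-0.017,0],[0.0106,0,-0.017,0],[0.0106,0,-0.017,0],[0,0,-0.03,0],[0,0,0,0]]'
python3 - <<'E'
from h import *
c,o=look("lid_grip","scene");save(cv2.resize(c["img"][130:250,190:350],(800,600),interpolation=cv2.INTER_CUBIC),"s2")
E
```

```text
time: 11.38
ee_pos: [0.5819, -0.0, 0.0865]
eef_rot: [0.734, 0.679, -0.0, 0.0]
ft_force: [-0.7, -0.8, 0.3]
width: 0.0522
grip_force: 0.0
time: 11.88
ee_pos: [0.5819, 0.0001, 0.0866]
eef_rot: [0.734, 0.679, 0.0, 0.0]
ft_force: [0.3, -0.1, 0.3]
width: 0.0201
grip_force: 0.0
time: 12.38
ee_pos: [0.5872, 0.0439, 0.1898]
eef_rot: [0.733, 0.68, 0.003, 0.002]
ft_force: [1.0, 0.3, 0.1]
width: 0.0139
grip_force: 20.0
```

View pics/s2.png

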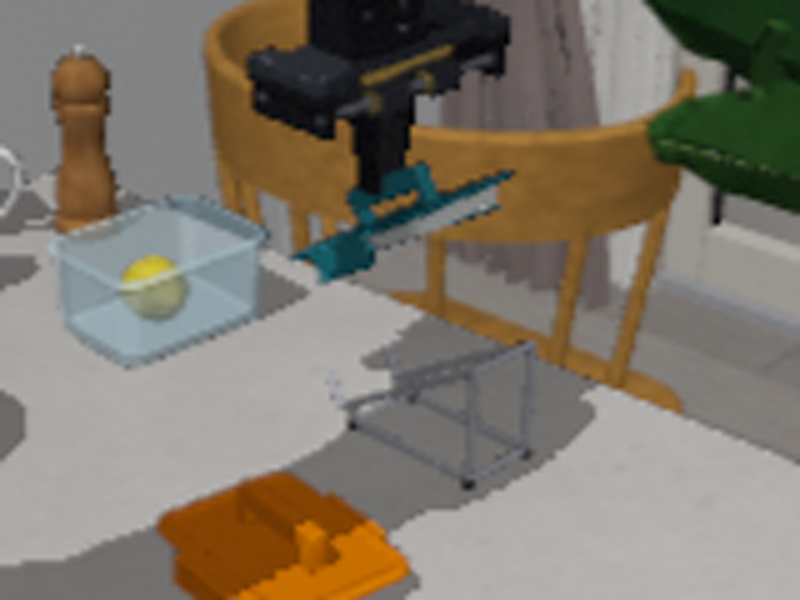

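The lid hangs in the jaws, still tilted with its low end at (310,258) in the crop. I carry it over the tub and turn it to match the tub's length.

```bash
python3 -m pendant '[[0.0352,-0.0057,-0.004,0],[0.0352,-0.0057,-0.004,0],[0.0352,-0.0057,-0.004,0],[0.0352,-0.0057,0,0],[0.0352,-0.0057,0,0],[0.0352,-0.0057,0,0],[0,0,0,0.114],[0,0,0,0.114]]'
python3 -m pendant '[[0,0,0,0.114],[0,0,0,0.114],[0,0,0,0.114],[0,0,0,0.114],[0,0,0,0.114],[0,0,0,0.114],[0,0,0,0.114],[0,0,0,0.114]]'
python3 -m pendant '[[0,0,0,0.114],[0,0,0,0.114],[0,0,0,0.114],[0,0,0,0.114],[0,0,0,0],[0,0,0,0]]'
python3 - <<'E'
from h import *
s=r.read_state();print(s["ee_pos"],s["joint_positions"],s["width"]);goto([.569,.257,.17],-.1)
E
```

```text
time: 13.15
ee_pos: [0.5655, 0.2581, 0.1947]
eef_rot: [0.806, 0.591, -0.001, -0.001]
ft_force: [0.6, -0.8, -1.3]
width: 0.0137
grip_force: 20.0
time: 13.82
ee_pos: [0.5668, 0.2547, 0.1948]
eef_rot: [0.985, 0.173, -0.001, 0.0]
ft_force: [-0.9, -0.3, -1.1]
width: 0.0134
grip_force: 20.0
time: 14.32
ee_pos: [0.5669, 0.255, 0.1953]
eef_rot: [0.999, -0.049, -0.001, 0.001]
ft_force: [-0.0, -0.3, -0.8]
width: 0.0137
grip_force: 20.0
[0.567 0.255 0.195] [-0.126  0.39  -0.479  1.5    0.183  1.298 -2.293] 0.013708410683827612
tool yaw -0.09892042114189328 shift [ 0.002 -0.002  0.025] turn 0.0010795788581066112 j7 -2.2931804617257785
```

```bash
python3 -m pendant '[[0.002,-0.002,0.02,0],[0,0,0.02,0],[0,0,0,0],[0,0,0,0]]'
python3 -m pendant '[[0,0,0,0],[0,0,0,0],[0,0,0,0],[0,0,0,0],[0,0,0,0],[0,0,0,0]]' - 3
python3 - <<'E'
from h import *
s=r.read_state();print(s["width"],s["grip_force"])
c=cam("scene");a=cv2.resize(c["img"][130:220,180:300],(480,360),interpolation=cv2.INTER_CUBIC)
w=cam("wrist");save(np.hstack([a[:,:400],cv2.resize(w["img"],(480,360))[:,40:440]]),"s3")
E
```

```text
time: 14.65
ee_pos: [0.5687, 0.2567, 0.1554]
eef_rot: [0.999, -0.05, -0.001, 0.001]
ft_force: [-0.5, -0.3, -0.5]
width: 0.0133
grip_force: 20.0
time: 15.15
ee_pos: [0.5696, 0.2573, 0.1568]
eef_rot: [0.999, -0.051, 0.0, -0.0]
ft_force: [-0.1, 0.6, -2.1]
width: 0.0141
grip_force: 3.0
0.014091856546186795 2.999907396733761
```

View pics/s3.png

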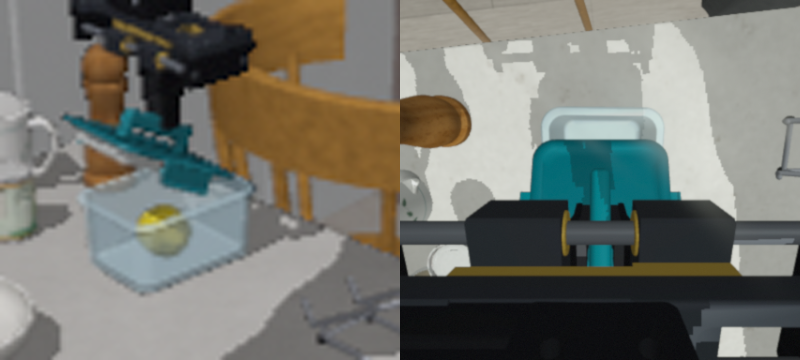

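Even at 3 N the lid keeps its tilt. Left half: its low end points to the far side of the tub. I'll level it against the free worktop nearer the robot, then regrip.

```bash
python3 -m pendant '[[0,0,0,0],[0,0,-0.02,0],[-0.014,0.026,0,0],[-0.014,0.026,0,0],[-0.014,0.026,0,0],[-0.014,0.026,0,0],[-0.014,0.026,0,0],[-0.014,0.026,0,0]]' - 15
python3 -m pendant '[[0,0,0.03,0],[0,0,0.03,0],[0,0,0.03,0],[0,0,0.012,0],[0,0,0,0],[0,0,0,0]]' - 5
python3 -m pendant '[[0,0,0.004,0],[0,0,0.004,0],[0,0,0.004,0],[0,0,0.004,0],[0,0,0.004,0],[0,0,0.004,0]]'
python3 -m pendant '[[0,0,0.003,0],[0,0,0.003,0],[0,0,0.002,0],[0,0,0,0],[0,0,0,0]]'
python3 - <<'E'
from h import *
s=r.read_state();print(s["width"],s["grip_force"])
c=cam("scene");a=cv2.resize(c["img"][150:240,190:310],(480,360),interpolation=cv2.INTER_CUBIC)
w=cam("wrist");save(np.hstack([a[:,:400],cv2.resize(w["img"],(480,360))[:,40:440]]),"s4")
E
```

```text
time: 15.92
ee_pos: [0.4691, 0.1096, 0.1766]
eef_rot: [0.999, -0.051, 0.0, 0.0]
ft_force: [0.6, -0.1, -1.2]
width: 0.0137
grip_force: 15.0
time: 16.42
ee_pos: [0.4699, 0.1108, 0.0746]
eef_rot: [0.999, -0.051, -0.0, -0.0]
ft_force: [0.1, 0.3, -0.6]
width: 0.0138
grip_force: 5.0
time: 16.92
ee_pos: [0.4704, 0.1109, 0.0508]
eef_rot: [0.999, -0.051, 0.001, -0.0]
ft_force: [-3.4, 0.2, 5.5]
width: 0.0137
grip_force: 5.0
time: 17.33
ee_pos: [0.4706, 0.1108, 0.0428]
eef_rot: [0.999, -0.051, 0.001, -0.0]
ft_force: [0.3, 0.1, 1.4]
width: 0.0137
grip_force: 5.0
0.013679685092174368 5.000074580311775
```

View pics/s4.png

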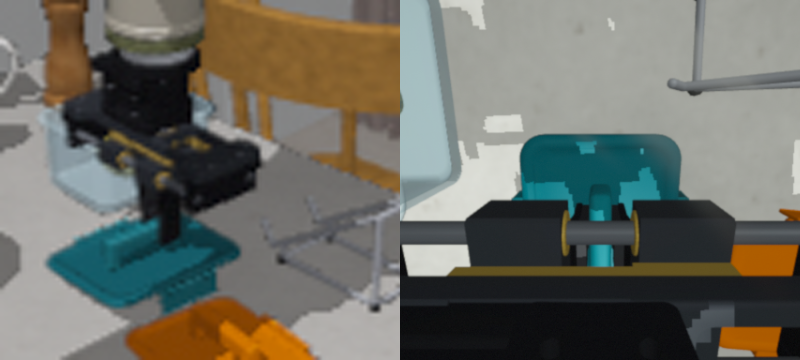

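The lid now lies level on the worktop. Its far edge is at row 134 in the right half. I let go so it settles on its flaps, then measure it.

```bash
python3 -m pendant '[[0,0,0,0],[0,0,0,0],[0,0,0,0],[0,0,-0.03,0],[0,0,-0.04,0],[-0.03,0,-0.04,0],[-0.03,0,-0.01,0],[0,0,0,0]]' 0.6 5
python3 -m pendant '[[0,0,0,0],[0,0,0,0]]'
python3 - <<'E'
from fit import *
c,o=look("lid_grip","wrist")
for o in r.outline_of("lid_grip","wrist")[:3]: print(round(o["score"],2),np.round(o["bbox"],1),rect(c,o["mask"],.026))
print(r.read_state()["ee_pos"])
save(c["img"],"w5")
for o in r.outline_of("tub_rim","wrist")[:1]: print(o["bbox"])
t,o=look("lid_grip","top")
for o in r.outline_of("lid_grip","top")[:3]: print(round(o["score"],2),np.round(o["bbox"],1),rect(t,o["mask"],.024))
for _ in range(4):
    t,o=look("tub_rim","top"); print(o["score"],rect(t,o["mask"],.074))
E
```

```text
time: 18.1
ee_pos: [0.4132, 0.1175, 0.1587]
eef_rot: [0.999, -0.05, 0.002, 0.0]
ft_force: [1.5, 0.7, -1.3]
width: 0.0512
grip_force: 0.0
time: 18.27
ee_pos: [0.4155, 0.116, 0.1557]
eef_rot: [0.999, -0.051, 0.0, 0.0]
ft_force: [-0.0, 0.4, -0.4]
width: 0.052
grip_force: 0.0
0.88 [253.2 151.4 126.7 144. ] (0.4510406494140625, 0.11401945495605469, 148.72425842285156, 125.6200180053711, np.float64(-0.10235340333306997))
0.61 [410.1 190.4 153.9  96.8] (0.400618408203125, -0.045815048217773435, 157.44662475585938, 98.6811752319336, np.float64(1.510500628660794))
[0.415 0.116 0.155]
[78.4, 65.3, 156.8, 130.6]
0.73 [268.4 236.1  50.2  43.1] (0.3802913513183594, -0.049796432495117185, 150.67840576171875, 129.28453063964844, np.float64(1.3990171101626059))
0.69 [228.9 202.4  20.7  14.3] (0.49911849975585937, 0.08058151245117187, 60.55780029296875, 47.20176315307617, np.float64(1.498479252658231))
0.58 [372.  158.8  23.4  23.7] (0.6111873168945312, -0.419120849609375, 83.30193328857422, 47.789146423339844, np.float64(-0.9036291334124886))
0.63 (0.5673778686523437, 0.25373388671875, 155.42578125, 118.02407836914062, np.float64(-0.11515055816117314))
0.87 (0.5668594970703125, 0.2535562744140625, 154.30758666992188, 117.73210906982422, np.float64(-0.10246379136025396))
0.63 (0.566996337890625, 0.2536534423828125, 154.33070373535156, 117.74340057373047, np.float64(-0.10630992860654587))
0.7 (0.5695496215820313, 0.2536142120361328, 154.42355346679688, 117.76286315917969, np.float64(-0.11515095763533623))
```

View pics/w5.png

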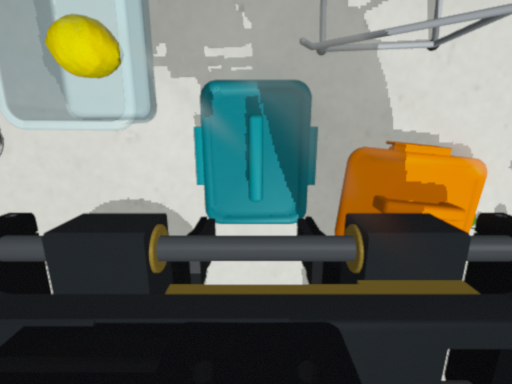

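Run:
```python
from fit import *
c=cam("wrist")
L=[(-76,0,5),(76,0,5),(60,56.5,5),(60,-56.5,5),(-60,56.5,5),(-60,-56.5,5),(-42,0,34),(42,0,34)]
P=[(257,222),(257,80),(310.5,95),(202.5,95),(307.5,207),(206.5,207),(257,200),(256,116)]
# here image up = tool x; lid x away from robot, y right = -y side
L=[(x,-y,z) for x,y,z in L]
for t in (None,0.0):
    q,M,e=fit(c,L,P,t,x0=(.46,.11,.02,-.1,0)); print(q,"grip",q[:3]+M@[0,0,.025]); print(e.ravel())
g=q[:3]+M@[0,0,.025]
goto([g[0],g[1],.043],q[3])
```

```text
[ 0.451  0.113  0.008 -0.099  0.029] grip [0.45  0.113 0.033]
[-0.128 -1.296 -0.458 -0.593  1.359  1.078 -1.167  1.459 -1.215  0.465
  0.922  0.753 -0.11  -0.006  0.696 -1.718]
[ 0.45   0.113  0.007 -0.099  0.   ] grip [0.45  0.113 0.032]
[-0.123 -0.805 -0.46  -0.249  0.944  1.228 -0.756  1.603 -1.014  0.769
  0.728  1.056 -0.108 -0.623  0.692 -2.635]
tool yaw -0.10212566075550092 shift [0.035 0.    0.113] turn -0.0032339335912459077 j7 -2.042381834086833
```

The lid lies level and free: border rows 80–222, columns 203–311, bar (256,116)–(257,200). I regrip at the bar's middle.

```bash
python3 -m pendant '[[0.0355,0,0,0],[0,0,0.03,0],[0,0,0.035,0],[0,0,0.03,0],[0,0,0.015,0],[0,0,0.005,0],[0,0,0,0],[0,0,0,0]]'
python3 -m pendant '[[0,0,0,0],[0,0,0,0],[0,0,0,0],[0,0,0,0],[0,0,0,0],[0,0,0,0],[0,0,0,0],[0,0,0,0]]' 0 30
python3 -m pendant '[[0,0,-0.02,0],[0,0,-0.035,0],[0,0,-0.035,0],[0,0,-0.035,0],[0,0,0,0],[0,0,0,0]]'
python3 - <<'E'
from fit import *
c,o=look("lid_grip","wrist"); save(c["img"],"w6")
for o in r.outline_of("lid_grip","wrist")[:3]: print(round(o["score"],2),np.round(o["bbox"],1))
# row profile of teal in the columns around the lid
im=c["img"].astype(int); m=(im[...,2]-im[...,0]>40)&(im[...,1]-im[...,0]>40)
v,u=np.nonzero(m&(np.indices(m.shape)[1]>150)&(np.indices(m.shape)[1]<360)); print(v.min(),u.min(),u.max())
for k in range(v.min(),230,12): q=u[v==k]; print(k,q.min(),q.max(),len(q))
print(r.read_state()["ee_pos"],c["xyz"])
goto([.569,.2555,.16],-.102)
E
```

```text
time: 19.73
ee_pos: [0.4512, 0.1129, 0.0417]
eef_rot: [0.999, -0.051, 0.0, -0.0]
ft_force: [0.1, -0.8, 0.4]
width: 0.0522
grip_force: 0.0
time: 20.4
ee_pos: [0.4506, 0.1127, 0.0409]
eef_rot: [0.999, -0.051, 0.0, 0.0]
ft_force: [-0.8, -0.1, 1.9]
width: 0.0138
grip_force: 30.0
time: 20.9
ee_pos: [0.4516, 0.1129, 0.1675]
eef_rot: [0.999, -0.051, 0.002, -0.0]
ft_force: [-0.0, 0.5, -2.3]
width: 0.0136
grip_force: 30.0
0.63 [412.1 225.5 121.9 112.3]
111 159 352
111 217 260 44
123 172 281 99
135 168 321 149
147 168 343 171
159 169 342 168
171 170 335 165
183 159 349 190
195 159 349 191
207 160 351 192
219 222 290 42
[0.45  0.112 0.164] [0.517 0.107 0.318]
tool yaw -0.10221391496790465 shift [ 0.104 -0.155  0.004] turn -0.00021391496790457154 j7 -2.0382113488686766
```

```bash
python3 - <<'E'
import cv2,numpy as np
E
ls pics
```

```text
both0.png
s1.png
s2.png
s3.png
s4.png
scene0.png
top0.png
w1.png
w2.png
w3.png
w4.png
w4b.png
w5.png
w6.png
```

Run:
```python
from fit import *
c=cam("wrist"); s=r.read_state(); p=np.array(s["ee_pos"]); y=-.1022
im=c["img"].astype(int); m=(im[...,2]-im[...,0]>30)&(im[...,1]-im[...,0]>30)
print([ (k,int(np.nonzero(m[:160,k])[0].min())) for k in (200,225,245,275,300)])
X=np.array([np.cos(y),np.sin(y),0]);Y=np.array([-np.sin(y),np.cos(y),0])
for dz in (0,.004,.008):
    f=p+[0,0,dz-.025]
    for q in [(.076,0,.005),(.04,.0565,.005),(.04,-.0565,.005),(.042,0,.034)]: print(dz,proj(c,f+X*q[0]+Y*q[1]+[0,0,q[2]]))
goto([.569,.257,.16],-.102)
```

```text
[(200, 113), (225, 111), (245, 111), (275, 112), (300, 114)]
0 [257.138 108.697]
0 [168.236 167.937]
0 [345.883 167.95 ]
0 [257.32  172.577]
0.004 [257.171 108.294]
0.004 [166.214 168.923]
0.004 [347.962 168.935]
0.004 [257.363 173.894]
0.008 [257.205 107.871]
0.008 [164.098 169.955]
0.008 [350.14  169.967]
0.008 [257.408 175.286]
tool yaw -0.10216125822109028 shift [ 0.104 -0.156  0.004] turn -0.0001612582210903657 j7 -2.0381595933913936
```

```bash
python3 -m pendant '[[0.0177,-0.026,0,0],[0.0177,-0.026,0,0],[0.0177,-0.026,0,0],[0.0177,-0.026,0,0],[0.0177,-0.026,0,0],[0.0177,-0.026,0,0],[0,0,0,0],[0,0,0,0]]'
python3 - <<'E'
from h import *
c=cam("wrist"); save(c["img"],"w7"); goto([.571,.257,.12],-.102)
t=cam("scene"); a=cv2.resize(t["img"][130:220,180:300],(480,360),interpolation=cv2.INTER_CUBIC)
save(np.hstack([a[:,:400],c["img"][20:260,80:346][:,:,:].repeat(1,0) if 0 else cv2.resize(c["img"][20:260,120:387],(400,360))]),"s5")
E
```

```text
time: 21.77
ee_pos: [0.5714, 0.2584, 0.1634]
eef_rot: [0.999, -0.05, -0.002, 0.0]
ft_force: [-0.1, -0.1, -1.1]
width: 0.014
grip_force: 30.0
tool yaw -0.10128033265525158 shift [-0.     0.     0.044] turn 0.0007196673447484869 j7 -2.3149197494482685
```

View pics/s5.png

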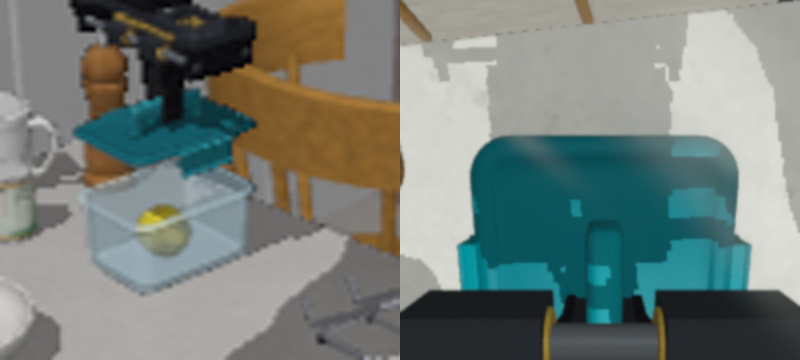

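The lid hangs level over the tub: left half, lid at (165,130) above the mouth at (165,195). Lowering.

```bash
python3 -m pendant '[[0,0,0.015,0],[0,0,0.015,0],[0,0,0.008,0],[0,0,0.004,0],[0,0,0.003,0],[0,0,0,0],[0,0,0,0]]' - 15
python3 -m pendant '[[0,0,0.003,0],[0,0,0.002,0],[0,0,0.002,0],[0,0,0,0],[0,0,0,0]]'
python3 - <<'E'
from h import *
s=r.read_state(); print(s["ee_pos"],s["ft_force"],s["torque"])
E
```

```text
time: 22.45
ee_pos: [0.5723, 0.257, 0.1215]
eef_rot: [0.999, -0.051, 0.0, -0.0]
ft_force: [-0.4, 0.6, -0.8]
width: 0.0141
grip_force: 15.0
time: 22.87
ee_pos: [0.5721, 0.257, 0.1137]
eef_rot: [0.999, -0.051, -0.0, 0.0]
ft_force: [0.3, 0.2, -1.6]
width: 0.0138
grip_force: 15.0
[0.572 0.257 0.114] [ 0.261  0.224 -1.609] [ 0.002 -0.02   0.009]
```

```bash
python3 -m pendant '[[0,0,0.002,0],[0,0,0.002,0],[0,0,0,0],[0,0,0,0]]'
python3 -m pendant '[[0,0,0.002,0],[0,0,0.002,0],[0,0,0,0],[0,0,0,0]]'
python3 -m pendant '[[0,0,0.002,0],[0,0,0,0],[0,0,0,0]]'
```

```text
time: 23.2
ee_pos: [0.5726, 0.2576, 0.1106]
eef_rot: [0.999, -0.051, 0.001, -0.0]
ft_force: [0.2, 1.1, 4.6]
width: 0.0139
grip_force: 15.0
time: 23.53
ee_pos: [0.5727, 0.2578, 0.1067]
eef_rot: [0.999, -0.051, 0.001, -0.001]
ft_force: [-0.1, 2.2, 4.7]
width: 0.0145
grip_force: 15.0
time: 23.78
ee_pos: [0.5725, 0.2575, 0.1044]
eef_rot: [0.999, -0.051, 0.001, -0.0]
ft_force: [1.2, 2.2, 4.9]
width: 0.0145
grip_force: 15.0
```

```bash
python3 -m pendant '[[0,-0.001,0,0],[0,-0.001,0.001,0],[0,0,0.001,0],[0,0,0,0],[0,0,0,0]]'
python3 -m pendant '[[0,0,0,0],[0,0,0,0],[0,0,0,0],[0,0,0,0],[0,0,-0.025,0],[0,0,-0.03,0],[0,0,0,0]]' 0.9 10
python3 -m pendant '[[-0.025,0,-0.035,0],[-0.03,0,-0.035,0],[0,0,0,0],[0,0,0,0]]'
python3 - <<'E'
from h import *
c=cam("wrist"); save(c["img"],"w8"); print(r.read_state()["ee_pos"])
for t in ("lid_grip","tub_rim","clip_left"):
    for o in r.outline_of(t,"wrist")[:2]: print(t,round(o["score"],2),np.round(o["bbox"],1),rect(c,o["mask"],.085))
E
```

```text
time: 24.2
ee_pos: [0.5726, 0.2571, 0.1027]
eef_rot: [0.999, -0.052, 0.0, 0.001]
ft_force: [-5.5, -6.4, 13.3]
width: 0.0142
grip_force: 15.0
time: 24.78
ee_pos: [0.5743, 0.2606, 0.1623]
eef_rot: [0.999, -0.051, 0.003, -0.002]
ft_force: [0.4, 0.7, 0.9]
width: 0.053
grip_force: 0.0
time: 25.12
ee_pos: [0.521, 0.2657, 0.2247]
eef_rot: [0.999, -0.05, 0.002, -0.001]
ft_force: [-0.4, -0.6, -0.6]
width: 0.076
grip_force: 0.0
[0.521 0.264 0.223]
lid_grip 0.89 [261.8 136.8 124.6 144.2] (0.5716472778320313, 0.2557201385498047, 150.91162109375, 130.13870239257812, np.float64(-0.10065670340258048))
lid_grip 0.74 [479.  209.2  66.   15.8] (0.4714383239746094, 0.01893745231628418, 72.97633361816406, 16.120065689086914, np.float64(1.3955367580920353))
clip_left 0.62 [319.6 138.8  13.1  59.6] (0.5665983276367188, 0.1958703308105469, 60.07032012939453, 9.904891014099121, np.float64(-0.07808015473559671))
```

The lid is seated on the mouth: centre (0.572, 0.256), 151×130 mm, yaw −0.10 as the tub. Now I press both sides at once with the opened fingertips.

```bash
python3 -m pendant '[[0.025,0.002,0.01,0],[0.026,0.001,0.02,0],[0,0,0.03,0],[0,0,0.03,0],[0,0,0.01,0],[0,0,0,0],[0,0,0,0]]' 0.92 10
python3 -m pendant '[[0,0,0.005,0],[0,0,0.005,0],[0,0,0.002,0],[0,0,0,0],[0,0,0,0]]'
python3 -c "
from h import *
s=r.read_state();print(s['width'],s['torque'])"
```

```text
time: 25.9
ee_pos: [0.5717, 0.2562, 0.1226]
eef_rot: [0.999, -0.051, -0.0, 0.0]
ft_force: [0.8, 0.7, -0.1]
width: 0.08
grip_force: 0.0
time: 26.32
ee_pos: [0.5718, 0.2561, 0.1108]
eef_rot: [0.999, -0.051, 0.0, -0.0]
ft_force: [-1.0, 0.3, 0.7]
width: 0.0803
grip_force: 0.0
0.08030116932703256 [ 0.036 -0.016 -0.005]
```

```bash
for i in 1 2; do :; done
python3 -m pendant '[[0,0,0.003,0],[0,0,0.002,0],[0,0,0,0],[0,0,0,0]]'
python3 -m pendant '[[0,0,0.003,0],[0,0,0,0],[0,0,0,0]]'
python3 -m pendant '[[0,0,0.003,0],[0,0,0,0],[0,0,0,0]]'
```

```text
time: 26.65
ee_pos: [0.5716, 0.256, 0.1052]
eef_rot: [0.999, -0.051, -0.0, 0.0]
ft_force: [0.3, 0.7, -0.2]
width: 0.0802
grip_force: 0.0
time: 26.9
ee_pos: [0.5716, 0.256, 0.1022]
eef_rot: [0.999, -0.051, -0.0, 0.0]
ft_force: [0.2, -0.3, 0.2]
width: 0.0799
grip_force: 0.0
time: 27.15
ee_pos: [0.5716, 0.256, 0.0992]
eef_rot: [0.999, -0.051, -0.0, 0.0]
ft_force: [-0.3, 0.5, 1.5]
width: 0.08
grip_force: 0.0
```

```bash
python3 -m pendant '[[0,0,0.002,0],[0,0,0,0],[0,0,0,0]]'
python3 -m pendant '[[0,0,0.002,0],[0,0,0,0],[0,0,0,0]]'
python3 -m pendant '[[0,0,0.002,0],[0,0,0,0],[0,0,0,0]]'
python3 -c "
from h import *
s=r.read_state();print(s['width'],s['torque'])"
```

```text
time: 27.4
ee_pos: [0.5716, 0.256, 0.0972]
eef_rot: [0.999, -0.051, -0.0, 0.0]
ft_force: [0.5, 0.1, 0.2]
width: 0.0802
grip_force: 0.0
time: 27.65
ee_pos: [0.5717, 0.256, 0.0954]
eef_rot: [0.999, -0.051, 0.0, 0.0]
ft_force: [-0.0, -0.1, 0.7]
width: 0.0806
grip_force: 0.0
time: 27.9
ee_pos: [0.5716, 0.2561, 0.0932]
eef_rot: [0.999, -0.051, -0.0, 0.0]
ft_force: [-1.3, -0.0, 0.1]
width: 0.0799
grip_force: 0.0
0.07992405328648362 [ 0.004  0.018 -0.008]
```

```bash
python3 -m pendant '[[0,0,0.001,0],[0,0,0,0],[0,0,0,0]]'
python3 -m pendant '[[0,0,0.001,0],[0,0,0,0],[0,0,0,0]]'
python3 -m pendant '[[0,0,0.001,0],[0,0,0,0],[0,0,0,0]]'
python3 -c "
from h import *
s=r.read_state();print(s['width'],s['torque'])"
```

```text
time: 28.15
ee_pos: [0.5717, 0.2561, 0.0923]
eef_rot: [0.999, -0.051, -0.0, 0.0]
ft_force: [0.5, -0.1, -0.3]
width: 0.0799
grip_force: 0.0
time: 28.4
ee_pos: [0.5718, 0.2561, 0.0916]
eef_rot: [0.999, -0.051, 0.0, -0.0]
ft_force: [-0.7, 0.1, 2.2]
width: 0.0802
grip_force: 1.1
time: 28.65
ee_pos: [0.5718, 0.2562, 0.0915]
eef_rot: [0.999, -0.051, 0.0, 0.0]
ft_force: [-3.9, -0.8, 11.3]
width: 0.0804
grip_force: 5.2
0.08042169473806772 [-0.475  0.908 -0.025]
```

```bash
python3 -m pendant '[[0,0,0.001,0],[0,0,0,0],[0,0,0,0]]'
python3 -c "
from h import *
s=r.read_state();print(s['ft_force'],s['torque'])"
python3 -m pendant '[[0,0,0.0005,0],[0,0,0,0],[0,0,0,0]]'
python3 -c "
from h import *
s=r.read_state();print(s['ft_force'],s['torque'],s['width'])"
```

```text
time: 28.9
ee_pos: [0.5719, 0.2562, 0.0915]
eef_rot: [0.999, -0.051, 0.001, 0.0]
ft_force: [-6.8, -4.4, 18.9]
width: 0.08
grip_force: 9.3
[-6.773 -4.408 18.896] [-0.91   1.674  0.007]
time: 29.15
ee_pos: [0.5719, 0.2562, 0.0914]
eef_rot: [0.999, -0.051, 0.001, 0.0]
ft_force: [-8.9, -4.9, 22.9]
width: 0.0801
grip_force: 11.3
[-8.918 -4.899 22.93 ] [-1.138  2.043  0.007] 0.08010777711993941
```

The tips met a rigid stop at about 80.5 mm on both sides with 23 N, so both sides look home. I check the two ends by touch with the shut fingers, which also shows any tilt.

```bash
python3 -m pendant '[[0,0,-0.015,0],[0,0,-0.03,0],[0.035,0,0,0],[0.033,0,0,0],[0,0,0,0],[0,0,0,0],[0,0,0,0]]' 0 10
python3 -m pendant '[[0,0,0.02,0],[0,0,0.014,0],[0,0,0.003,0],[0,0,0.003,0],[0,0,0,0],[0,0,0,0]]'
python3 -m pendant '[[0,0,0.0015,0],[0,0,0,0],[0,0,0,0]]'
python3 -m pendant '[[0,0,0.0015,0],[0,0,0,0],[0,0,0,0]]'
```

```text
time: 29.73
ee_pos: [0.6387, 0.2495, 0.1333]
eef_rot: [0.999, -0.051, -0.001, -0.0]
ft_force: [-0.9, 0.7, -0.1]
width: 0.0413
grip_force: 0.0
time: 30.23
ee_pos: [0.6394, 0.2494, 0.0945]
eef_rot: [0.999, -0.051, 0.0, -0.0]
ft_force: [0.4, 0.1, -0.3]
width: 0.0037
grip_force: 0.0
time: 30.48
ee_pos: [0.6395, 0.2492, 0.0928]
eef_rot: [0.999, -0.051, 0.0, -0.0]
ft_force: [-0.8, 0.4, 0.4]
width: 0.0008
grip_force: 0.0
time: 30.73
ee_pos: [0.6397, 0.2493, 0.0916]
eef_rot: [0.999, -0.051, 0.001, -0.0]
ft_force: [-0.5, -0.6, 4.4]
width: 0.0001
grip_force: 2.4
```

Far end contacts at 0.0917, the same as the sides. Now the near end.

```bash
python3 -m pendant '[[0,0,-0.02,0],[0,0,-0.03,0],[-0.034,0,0,0],[-0.034,0,0,0],[-0.034,0,0,0],[-0.033,0,0,0],[0,0,0,0],[0,0,0,0]]' 0 10
python3 -m pendant '[[0,0,0.025,0],[0,0,0.016,0],[0,0,0.003,0],[0,0,0.003,0],[0,0,0,0],[0,0,0,0]]'
python3 -m pendant '[[0,0,0.0015,0],[0,0,0,0],[0,0,0,0]]'
python3 -m pendant '[[0,0,0.0015,0],[0,0,0,0],[0,0,0,0]]'
```

```text
time: 31.4
ee_pos: [0.5037, 0.2633, 0.1412]
eef_rot: [0.999, -0.05, 0.0, 0.0]
ft_force: [-0.4, -0.1, 1.0]
width: 0.0005
grip_force: 0.0
time: 31.9
ee_pos: [0.5058, 0.2632, 0.0947]
eef_rot: [0.999, -0.051, 0.0, -0.0]
ft_force: [0.1, 0.2, -0.5]
width: 0.0003
grip_force: 0.0
time: 32.15
ee_pos: [0.5053, 0.263, 0.0928]
eef_rot: [0.999, -0.051, 0.0, -0.0]
ft_force: [-0.5, 0.3, 0.0]
width: 0.0002
grip_force: 0.0
time: 32.4
ee_pos: [0.5054, 0.2631, 0.0915]
eef_rot: [0.999, -0.051, 0.0, -0.0]
ft_force: [-0.6, -1.5, 5.5]
width: 0.0003
grip_force: 2.7
```

Both ends and both sides sit at the same height, so the lid is flush. I retreat, check the bystanders and the lid, and hand in.

```bash
python3 -m pendant '[[0,0,-0.02,0],[0,0,-0.035,0],[0,0,-0.035,0],[-0.02,0,-0.035,0],[0,0,0,0],[0,0,0,0]]'
python3 - <<'E'
from h import *
c=cam("wrist")
for t in ("lid_grip","clip_left"):
    for o in r.outline_of(t,"wrist")[:2]: print(t,round(o["score"],2),np.round(o["bbox"],1),rect(c,o["mask"],.08))
t=cam("top")
for n in ("tin_mid","jar_mid"):
    for o in r.outline_of(n,"top")[:1]: print(n,np.round(o["bbox"],1))
print(r.read_state()["ft_force"])
print(r.close_job())
E
```

```text
time: 32.9
ee_pos: [0.4854, 0.266, 0.2181]
eef_rot: [0.999, -0.051, 0.002, -0.001]
ft_force: [-0.4, -0.6, -0.6]
width: 0.0004
grip_force: 0.0
lid_grip 0.75 [257.1 103.2 125.7 152.4] (0.57142822265625, 0.25640728759765624, 150.06329345703125, 128.70643615722656, np.float64(-0.10178508475644676))
lid_grip 0.65 [474.1 225.1  74.5  95.2] (0.4396207275390625, 0.02577421760559082, 82.17192840576172, 63.84126663208008, np.float64(1.4708260531632842))
clip_left 0.88 [316.5 106.   13.2  62.9] (0.5646481323242187, 0.19677896118164062, 61.30097961425781, 8.36741828918457, np.float64(-0.11046712306815998))
clip_left 0.44 [459.2 268.   12.3   6.7] (0.3670287780761719, 0.03895865631103516, 16.226835250854492, 7.8112382888793945, np.float64(1.4711443009135485))
tin_mid [190.8 184.2   5.5  19.4]
jar_mid [373.4 160.7  26.9  22.5]
[-0.058 -0.674 -0.701]
the job is handed in; nothing more can be done
None
```

The job is handed in: the lemon is in the tub and the teal lid is pressed on, level by touch on both sides and both ends. The flap snap is inferred from that height, not seen. The jar has not moved; the final tin detection was unusable, but the arm was never sent near it.

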